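# Re-pin the length stop of the cutting guide

### The job

Set the length stop of the cutting guide. Lift the stop out of the holder's guarded pocket, stand it upright in the holder's open socket and let go, then take it again by its two broad faces and lower it between the guide's walls, broad faces square across the channel. Its pin goes into a unmarked blind hole somewhere along the middle of the channel floor: slide the pin tip along the floor until it drops in, seat the stop fully down on the floor and let go, without disturbing the bottle, the weight and the parcel.

Things in the scene. Friction and masses are not known exactly. Their poses are not given: they have to be found in the camera images.
- stop_mid (a point): Centre, half-way up, of the head of the loose length stop (aluminium block over a steel pin, 0.13 to 0.25 kg). Head 54 mm along its x, 24 mm along its y, 45 mm high (z up); its two broad faces look along +-y, its narrow ends along +-x. It starts in the holder's pocket, pin down, and may be seated either way round (half turn about z).
- pin_tip (a point): Lower end of the stop's pin, 37.5 mm below the head's centre; axes as the stop's. The round pin, 10 mm across with a 2 mm tapered tip, sticks out 15 mm from the middle of the head's underside.
- guide: Cutting guide: aluminium channel along its y, fixed to the table, 244 mm long, 114 mm wide. Origin on the table under its middle, z up. Walls' inner faces at x = +-28.5 mm, 79 mm high, then lips flared out at 45 degrees up to 89 mm. They stand higher than the stop and leave it 1.5 mm each side, so in there it can be held only by its broad faces, fingers closing along the channel.
- floor_mid (a point): Middle of the channel floor, a dark steel strip 22 mm above the table, bare from y = -58 to +58 mm (raised sills, 26 mm, beyond); axes as the guide's. On its centre line x = 0 is one blind hole, 13 mm across, 1 mm chamfer, 17 mm deep; its y, anywhere from -30 to +30 mm, is not reported. Head centre above the table: 59.5 mm while the tip slides on the floor, 44.5 mm when fully seated.
- pocket (a point): Guarded pocket of the grey plastic holder (80 x 180 mm) fixed on the white bench riser (60 mm high); point at the deck, 84 mm above the table; axes the holder's. The stop stands here, pin in a 13 mm hole, its broad faces 3 mm from two cheeks 50 mm wide, 8 mm thick, 48 mm above the deck: it can be taken only by its narrow ends, fingers closing along x. Lift it 65 mm to clear the cheeks.
- socket (a point): Mouth of the holder's open socket, at deck height (84 mm), 90 mm from the pocket along the holder's +y: a blind hole 16 mm across, 18 mm deep, nothing round it. The stop standing here has its head's underside on the deck, its head centre 22.5 mm above the deck, and can be taken from any side.
- bottle_mid (a point): Middle of a bystander: dark dropper bottle, 34 mm across, 102 mm high, point 51 mm up. Leave alone.
- brass_weight_mid (a point): Middle of a bystander: brass balance weight, 34 mm across, 44 mm high, point 22 mm up. Leave alone.
- parcel_mid (a point): Middle of a bystander: paper-wrapped packet 80 by 102 by 44 mm, point 22 mm up. Leave alone.

How it is judged:
By the outcome, as a careful person would: the job done as asked, in the order asked, and still so for the second after the job is handed in, with the robot touching nothing.
It also fails if it takes over 72 s, if anything falls off the work surface, if the arm or the gripper's body presses on something with over 40 N, if the wrist force passes 120 N, or if a joint passes its speed limit or range.

### The arm

A 6-joint arm with a two-finger parallel gripper is mounted at the origin on a cart in front of the work surface, level with it; the furniture and walls round the work are solid. World frame = base frame: x ahead of the robot, y to its left, z up, the work surface at z = 0. Lengths are in m, angles in rad, forces in N, time in s.
With the tool pointing down it reaches from about 0.35 to 0.775 m from the base axis. Payload 5.5 kg.
Tool frame: the origin (TCP) lies at the very end of the fingers, on their centre line; the grasp point (between the pads) lies 19 mm behind it; z points along the fingers, y is the line along which they close (so a half turn about z gives the same grasp; the last joint's range is limited). The gripper opens to 85 mm and grips with 20 to 120 N. Pads are 22 mm wide; open, the fingers measure 114 mm over their backs; the gripper's body (76 mm by 85 mm) begins 54 mm behind the grasp point. The pads swing forward as they close: fully open they stand 13 mm farther back than shut.
Start: joints at [-1.387, 0.313, 0.046, 1.304, 0, 1.431], TCP at [0.183, -0.545, 0.231] pointing down, gripper open.
Joint ranges: [-2.76, 2.76], [-0.86, 1.69], [-1.03, 1.26], [-2.2, 2.34], [-1.47, 1.5], [-3.14, 3.14]. Speed limits (rad/s): [2.57, 2.57, 3.14, 3.14, 3.14, 3.14].

### API

Orientations are given as a unit quaternion [w, x, y, z].
In Python, from workcell import env, cams, ticket, spotter gives the robot as it stands.
- The arm moves only by the tool jog_arm, never from a script. Its argument "increments" is a list that holds one entry, the list of rows, each a list of 7 numbers: the shift along the tool's x, y, z in units of 0.25 m (1.0 is 0.25 m), then the turn, a rotation vector about the tool's x, y, z in units of 180 degrees (1.0 is 180 degrees), then the closure in counts, from 0 (fully open) to 255 (shut). A call has 1 to 20 rows; each row shifts and turns the commanded pose from where the row before left it, along the tool's axes as they then stand; what a row does not reach is not made up. A row lasts 1/10 s, in which the tool goes at most 50 mm and 8.59 degrees, less where a joint would pass 70% of its speed; a pose out of reach is approached as far as the arm can. A call with a number of a shift or a turn outside -1 to 1 is refused whole. A call with a gripper value outside its range is refused whole. The fingers move at their own pace and stop on an object; "force" is the grip in N (left out, the last holds). Time passes only in rows, so rows that do not move let the fingers close. It gives the time, the measured TCP pose, the force, the opening and the grip force at its end, in the units of the state.
- env.get_state(): the state, without advancing time (a new reading comes with each control period).
- cams.read_camera(name): name is "side" or "top"; returns a dict with "pixels" (480x640x3 uint8, red, green, blue), "fx", "fy", "cx", "cy" (pixels), "k1" (the pictures are not rectified: a ray, as slopes to the right and down, at radius r is drawn at 1 + k1 r^2 times it, then the intrinsics apply), "xyz" and "attitude" of the camera in the world. Camera axes: x right, y down, z forward; pixel columns grow to the right and rows downward; lengths in m; the calibration is good to about 2 mm. A picture is of the moment at which its call begins. There is no depth.
- ticket.hand_in(): hands the job in; it is judged then, once.
Trained networks look in the newest picture that a camera, given by its name, has taken for a name from the list of things; names that differ only in an ending like _2 or _b are one class to them, and where a whole thing is asked for, a point or a joint stands for the part that bears it (a point fixed in the world has none). Each returns a list of dicts, best first, with "conf" (0 to 1); they miss things now and then, are a little off and sometimes report something else, mostly with a low value. They report only what shows in the picture. A call takes as long as a camera call.
- spotter.find_in(target, camera): "uv" ([column, row] in pixels, amid what is visible of it).
- spotter.cut_out(target, camera): "region" (480x640 bool, what is visible of it) and "uv" ([column, row] in pixels, amid what is visible of it).
- spotter.landmark_of(target, camera): "uv" ([column, row] in pixels: a listed point, or the origin of a listed thing).
The state is a dict: "clock": time; "joint_pos": joint angles; "qvel": joint speeds; "tau": joint torques, N m; "tcp_pos": TCP position; "orientation": TCP orientation; "wrist_force": force on the tool from outside, world axes, zero at the start; "ft_torque": the same for the moment, N m; "finger_gap": finger opening in m; "grip_force": force on a finger pad.
Only numpy, scipy, OpenCV 4.12 (cv2) and the standard library are available. Lean on these libraries where they do the work, as an engineer would, in place of code of your own. Each camera call takes 0.05 s, during which the arm holds its last target. There are 200 camera calls.

## Working session

There is one attempt and no reset: what is moved stays moved. The work goes in short steps, Python scripts to look and compute and a tool call to move; the robot and the scene stay as the last step left them, time stands still between calls to the robot, and variables do not carry over. Pictures are saved under pics/ and viewed, at most 10 in all, crops included, and the job is handed in when it is done.

Besides the shell and the picture viewer there is one more tool, called as a command line: name --argument value ..., lists and objects as JSON in quotes. jog_arm: Moves the arm, as the interface text tells. Shifts and turns lie within -1 to 1; 1 stands for 0.25 m of shift or 180 degrees of turn. Its arguments: {"type":"object","properties":{"increments":{"type":"array"},"force":{"type":"number"}},"required":["increments"]}

```bash
ls; mkdir -p pics; cat > h.py <<'E'
import numpy as np, cv2
from scipy.spatial.transform import Rotation as R
from workcell import env, cams, ticket, spotter
def rot(q):
    q=np.array(q); 
    return R.from_quat([q[1],q[2],q[3],q[0]]).as_matrix() if q.size==4 else q
def ray(c,uv):
    d=np.array([(uv[0]-c['cx'])/c['fx'],(uv[1]-c['cy'])/c['fy']]); u=d.copy()
    for _ in range(30): u=d/(1+c['k1']*(u@u))
    return rot(c['attitude'])@np.array([u[0],u[1],1.])
def at_z(c,uv,z):
    d=ray(c,uv); o=np.array(c['xyz']); return o+d*(z-o[2])/d[2]
def proj(c,p):
    v=rot(c['attitude']).T@(np.array(p)-np.array(c['xyz'])); u=v[:2]/v[2]
    u=u*(1+c['k1']*(u@u)); return np.array([u[0]*c['fx']+c['cx'],u[1]*c['fy']+c['cy']])
def tri(c1,u1,c2,u2):
    A=[];b=[]
    for c,u in((c1,u1),(c2,u2)):
        d=ray(c,u);d/=np.linalg.norm(d);P=np.eye(3)-np.outer(d,d);A.append(P);b.append(P@np.array(c['xyz']))
    p=np.linalg.solve(sum(A),sum(b));e=np.linalg.norm(A[0]@(p-np.array(c1['xyz'])))
    return p,e
E
cat > a.py <<'E'
from h import *
np.set_printoptions(precision=4,suppress=True)
C={n:cams.read_camera(n) for n in('top','side')}
Z=dict(stop_mid=.1065,pin_tip=.069,guide=0,floor_mid=.022,pocket=.084,socket=.084,bottle_mid=.051,brass_weight_mid=.022,parcel_mid=.022)
for n in C:
    c=C[n]; cv2.imwrite(f'pics/{n}0.png',c['pixels'][:,:,::-1]); print(n,c['xyz'],c['attitude'],c['fx'],c['k1'])
for t in Z:
    for n in C:
        for d in spotter.landmark_of(t,n)[:2]: print(t,n,np.round(d['uv'],1),round(d['conf'],2),at_z(C[n],d['uv'],Z[t])[:2])
s=env.get_state(); print(s['tcp_pos'],s['orientation'],s['finger_gap'],s['clock'])
E
python3 a.py
```

```text
pics
top [ 0.3077 -0.0869  1.2917] [ 0.0798 -0.6952  0.7101 -0.0782] 614.9989148767679 0.02151873633941121
side [0.3162 0.7958 0.7555] [ 0.0675 -0.1122  0.8846 -0.4476] 617.6092760530057 0.004296637270598479
stop_mid top [424.8 298.7] 0.76 [ 0.4597 -0.2876]
stop_mid side [397.5 180.2] 0.77 [ 0.4633 -0.2924]
pin_tip top [424.8 300.5] 0.77 [ 0.4609 -0.2938]
pin_tip side [394.1 193.4] 0.72 [ 0.4698 -0.3005]
guide top [224.8 311.6] 0.56 [0.4551 0.1153]
guide side [356.2 360.9] 0.96 [0.4581 0.1126]
floor_mid top [222.4 310.2] 0.89 [0.4556 0.1169]
floor_mid side [358.6 350.2] 0.68 [0.4552 0.109 ]
pocket top [425.3 298.2] 0.83 [ 0.4636 -0.2925]
pocket side [397.9 187.2] 0.73 [ 0.4629 -0.3023]
socket top [378.3 294.1] 0.58 [ 0.4736 -0.2004]
socket side [387.2 210.6] 0.76 [ 0.4688 -0.2106]
bottle_mid top [389.5 188.3] 0.65 [ 0.7019 -0.2364]
bottle_mid side [288.1 179.9] 0.94 [ 0.7129 -0.3313]
brass_weight_mid top [333.3 196.4] 0.64 [ 0.6956 -0.1183]
brass_weight_mid side [271.8 225.2] 0.36 [ 0.7064 -0.1938]
brass_weight_mid side [286.8 180.3] 0.3 [ 0.7316 -0.3752]
parcel_mid top [449.7 202.2] 0.6 [ 0.677  -0.3674]
parcel_mid side [308.8 165.3] 0.67 [ 0.7013 -0.4547]
[ 0.1829 -0.5452  0.2313] [ 0.0001  0.9869  0.1612 -0.    ] 0.08528361611315165 1.0
```

View pics/top0.png

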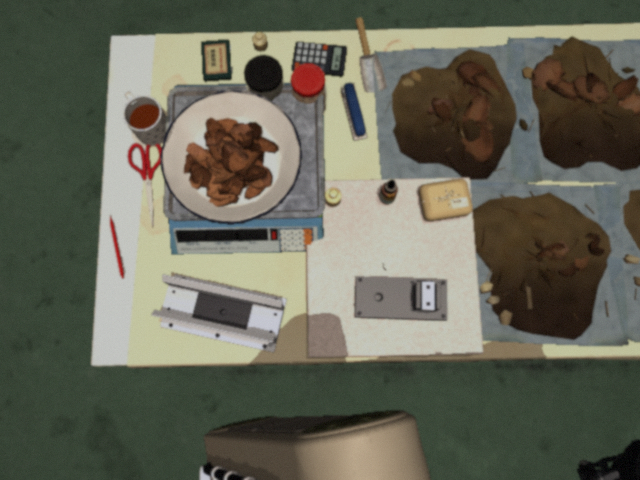

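View pics/side0.png

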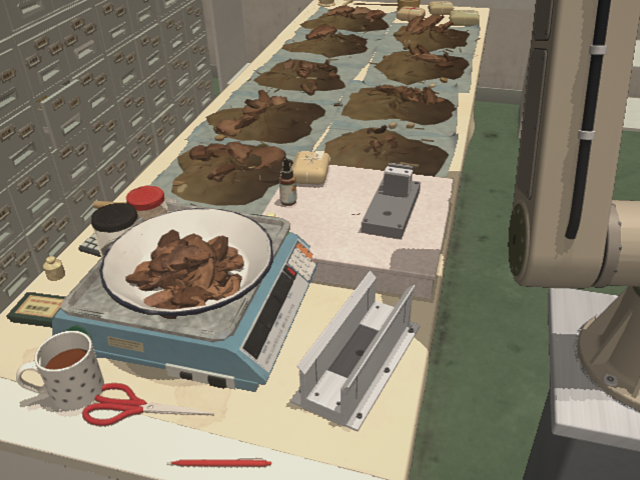

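The top view shows the guide around (222,310), with its channel tilted about 23° in the image. The holder is at (401,298), with the stop at (425,297) and the socket at (378,296). The bystanders are well away along the top of the riser. Next I'll refine the poses by fitting model edges in both views.

```bash
cat > fit.py <<'E'
from h import *
from scipy.optimize import least_squares
np.set_printoptions(precision=4,suppress=True)
C={n:cams.read_camera(n) for n in('top','side')}
DT={}
for n in C:
    g=cv2.cvtColor(C[n]['pixels'],cv2.COLOR_RGB2GRAY); e=cv2.Canny(cv2.GaussianBlur(g,(3,3),0),30,80)
    DT[n]=cv2.distanceTransform(255-e,cv2.DIST_L2,5)
def seg(a,b,k=40): return np.linspace(a,b,k)
def w(m,p): c,s=np.cos(p[2]),np.sin(p[2]); return np.c_[p[0]+c*m[:,0]-s*m[:,1],p[1]+s*m[:,0]+c*m[:,1],m[:,2]]
def fit(model,p0):
    def f(p): 
        r=[]
        for n in C:
            uv=np.array([proj(C[n],x) for x in w(model[n],p)])+ (0 if n=='top' else 0)
            r.append(cv2.remap(DT[n],uv[:,0].astype('f4')[None],uv[:,1].astype('f4')[None],cv2.INTER_LINEAR)[0])
        return np.minimum(np.concatenate(r),8)
    best=None
    for dx in(-.006,0,.006):
        for dy in(-.006,0,.006):
            for da in(-.03,.03):
                s=least_squares(f,np.array(p0)+[dx,dy,da],loss='soft_l1',x_scale=[.01,.01,.1],diff_step=1e-3)
                if best is None or s.cost<best.cost: best=s
    print(best.x,np.degrees(best.x[2]),'mean px',f(best.x).mean()); return best.x
def rect(x,y,z): return np.vstack([seg((-x,-y,z),(x,-y,z)),seg((x,-y,z),(x,y,z)),seg((x,y,z),(-x,y,z)),seg((-x,y,z),(-x,-y,z))])
hm=rect(.04,.09,.084)
gm=np.vstack([seg((s*.0385,-.122,.089),(s*.0385,.122,.089),80) for s in(-1,1)]+[seg((s*.0285,-.122,.079),(s*.0285,.122,.079),80) for s in(-1,1)]+[seg((-.01,s*.058,.024),(.01,s*.058,.024),20) for s in(-1,1)])
H=fit(dict(top=hm,side=hm),(.468,-.247,-.03)); G=fit(dict(top=gm,side=gm),(.456,.115,-.23))
print('pocket',w(np.array([[0,-.045,.084]]),H),'socket',w(np.array([[0,.045,.084]]),H))
out=[]
for n,m,p in(('top',gm,G),('top',hm,H),('side',gm,G),('side',hm,H)):
    im=cv2.resize(C[n]['pixels'][:,:,::-1],None,fx=4,fy=4,interpolation=cv2.INTER_CUBIC)
    P=np.array([proj(C[n],x) for x in w(m,p)])
    if len(out)!=9:
        for x in P: cv2.circle(im,tuple(int(v) for v in x*4+2),1,(0,0,255),-1)
    c=(P.min(0)+P.max(0))/2*4; x0,y0=int(c[0]-200*1.4),int(c[1]-150*1.4)
    out.append(cv2.resize(im[y0:y0+420,x0:x0+560],(400,300),interpolation=cv2.INTER_AREA))
cv2.imwrite('pics/fit.png',np.vstack([np.hstack(out[:2]),np.hstack(out[2:])]))
E
python3 fit.py
```

```text
[ 0.4657 -0.2444 -0.0595] -3.409450538950003 mean px 1.0026219
[ 0.4543  0.1161 -0.2397] -13.731490012047999 mean px 0.8729742
pocket [[ 0.463  -0.2893  0.084 ]] socket [[ 0.4684 -0.1994  0.084 ]]
```

View pics/fit.png

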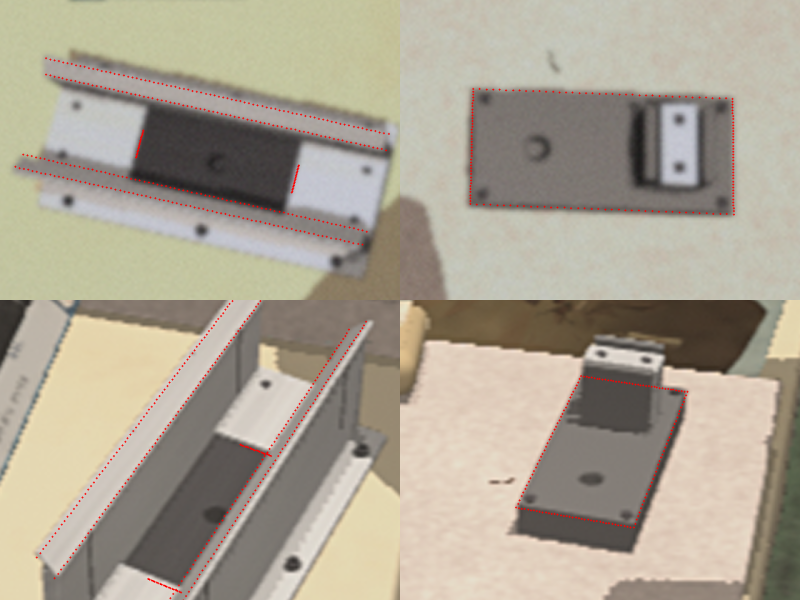

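The holder fits well. For the guide, the side-view edges lie on the lines, while the top view is off by about 1.5 px, which is camera calibration. A dark round spot on the floor shows near mid-channel at top (217,162) and side (215,515) in the mosaic. I'll refit with per-camera offsets.

```bash
cat > fit2.py <<'E'
exec(open('fit.py').read().split('H=fit')[0])
sill=lambda y,z: seg((-.012,y,z),(.012,y,z),30)
lips=[seg((s*a,-.122,z),(s*a,.122,z),60) for s in(-1,1) for a,z in((.0385,.089),(.0285,.079))]
GT=np.vstack(lips+[sill(.058,.026),sill(-.058,.026)]*2); GS=np.vstack(lips+[sill(.058,.026),sill(-.058,.024)]*2)
def uv(n,m,p,o): return np.array([proj(C[n],x) for x in w(m,p)])+o
def f(q):
    r=[]
    for n,g,o in(('top',GT,q[6:8]),('side',GS,q[8:10])):
        for m,p in((hm,q[:3]),(g,q[3:6])):
            u=uv(n,m,p,o).astype('f4'); r.append(np.minimum(cv2.remap(DT[n],u[None,:,0].copy(),u[None,:,1].copy(),cv2.INTER_LINEAR)[0],6))
    return np.r_[np.concatenate(r),q[6:]*2]
rng=np.random.default_rng(0); sol=[]
for k in range(24):
    q0=np.r_[.466,-.2444,-.06,.4545,.115,-.235,0,0,0,0]+rng.normal(size=10)*np.r_[.003,.003,.015,.003,.003,.015,1,1,1,1]
    sol.append(least_squares(f,q0,loss='soft_l1',x_scale=[.01,.01,.1]*2+[3]*4,diff_step=1e-3))
sol.sort(key=lambda s:s.cost)
for s in sol[:4]: print(s.cost,s.x)
q=sol[0].x;H,G=q[:3],q[3:6]; np.save('q.npy',q)
print('pocket',w(np.array([[0,-.045,.084]]),H),'socket',w(np.array([[0,.045,.084]]),H),'deg',np.degrees([H[2],G[2]]))
for t in('socket','stop_mid'):
  for n,o in(('top',q[6:8]),('side',q[8:])):
    d=spotter.landmark_of(t,n)[0]; print(t,n,at_z(C[n],np.array(d['uv'])-o,.084 if t=='socket' else .1065))
out=[]
for n,m,p,o in(('top',GT,G,q[6:8]),('top',hm,H,q[6:8]),('side',GS,G,q[8:]),('side',hm,H,q[8:])):
    im=cv2.resize(C[n]['pixels'][:,:,::-1],None,fx=4,fy=4,interpolation=cv2.INTER_CUBIC); P=uv(n,m,p,o)
    for x in P: cv2.circle(im,tuple(int(v) for v in x*4+2),1,(0,0,255),-1)
    if m is not hm:
        for y in range(-30,31,10):
            x=uv(n,np.array([[0,y/1e3,.022]]),p,o)[0]; cv2.circle(im,tuple(int(v) for v in x*4+2),2,(0,255,0) if y else (0,255,255),-1)
    c=(P.min(0)+P.max(0))/2*4; x0,y0=int(c[0]-280),int(c[1]-210)
    out.append(cv2.resize(im[y0:y0+420,x0:x0+560],(400,300),interpolation=cv2.INTER_AREA))
cv2.imwrite('pics/fit2.png',np.vstack([np.hstack(out[:2]),np.hstack(out[2:])]))
E
python3 fit2.py
```

```text
354.584025379531 [ 0.4618 -0.2462 -0.0602  0.4508  0.1147 -0.2388 -1.5002 -1.738  -1.8958
 -0.8456]
359.37465273410453 [ 0.4632 -0.2435 -0.0659  0.4522  0.1172 -0.2396 -0.     -0.7116 -1.0868
 -1.4629]
368.1202536852958 [ 0.4646 -0.2464 -0.0478  0.4532  0.1146 -0.2379 -1.3481 -0.5754 -0.4472
 -0.2942]
371.68834640391174 [ 0.4646 -0.2461 -0.0603  0.4533  0.1151 -0.2405 -1.4147 -0.     -0.5741
 -0.8697]
pocket [[ 0.4591 -0.2911  0.084 ]] socket [[ 0.4645 -0.2013  0.084 ]] deg [ -3.4502 -13.6814]
socket top [ 0.4647 -0.2028  0.084 ]
socket side [ 0.4669 -0.2043  0.084 ]
stop_mid top [ 0.4628 -0.293   0.1065]Traceback (most recent call last):
  File "fit2.py", line 22, in <module>
    d=spotter.landmark_of(t,n)[0]; print(t,n,at_z(C[n],np.array(d['uv'])-o,.084 if t=='socket' else .1065))
      ~~~~~~~~~~~~~~~~~~~~~~~~^^^
IndexError: list index out of range
```

jog_arm --increments '[[[0.138,-0.061,0.0085,0,0,0,0],[0.138,-0.061,0.0085,0,0,0,0],[0.138,-0.061,0.0085,0,0,0,0],[0.138,-0.061,0.0085,0,0,0,0],[0.138,-0.061,0.0085,0,0,0,0],[0.138,-0.061,0.0085,0,0,0,0],[0.138,-0.061,0.0085,0,0,0,0],[0.138,-0.061,0.0085,0,0,0,0],[0.138,-0.061,0.0085,0,0,0,0],[0.138,-0.061,0.0085,0,0,0,0],[0,0,0,0,0,-0.042,0],[0,0,0,0,0,-0.042,0],[0,0,0,0,0,-0.042,0],[0,0,0,0,0,-0.042,0],[0,0,0,0,0,-0.042,0],[0,0,0,0,0,-0.042,0],[0,0,0,0,0,-0.042,0],[0,0,0,0,0,-0.042,0],[0,0,0,0,0,-0.042,0]]]'

```text
clock: 3.3
tcp_pos: [0.4615, -0.2908, 0.2101]
orientation: [0.0, 0.726, 0.688, -0.0]
wrist_force: [1.6, -0.2, 0.5]
finger_gap: 0.0854
grip_force: 0.0
```

```bash
sed -i "s/    d=spotter.landmark_of(t,n)\[0\]; print/    for d in spotter.landmark_of(t,n)[:1]: print/" fit2.py; cat > st.py <<'E'
from h import *
import sys
# usage: st.py X Y Z toolx_deg : prints tool-frame shift (units .25 m) and turn (units 180deg) to target
np.set_printoptions(precision=4,suppress=True)
s=env.get_state(); M=rot(s['orientation']); p=np.array(s['tcp_pos'])
print('t',s['clock'],'tcp',p,'toolx deg',np.degrees(np.arctan2(M[1,0],M[0,0])),'z',M[:,2],'gap',s['finger_gap'],'grip',s['grip_force'],'F',np.array(s['wrist_force']),'j',np.array(s['joint_pos']))
if len(sys.argv)>4:
    x,y,z,a=map(float,sys.argv[1:5]); a=np.radians(a)
    T=np.c_[[np.cos(a),np.sin(a),0],[np.sin(a),-np.cos(a),0],[0,0,-1]]
    print('shift',M.T@(np.array([x,y,z])-p)/.25,'turn',R.from_matrix(M.T@T).as_rotvec()/np.pi)
E
python3 st.py .4615 -.291 .21 86.6
```

```text
t 3.3 tcp [ 0.4615 -0.2908  0.2101] toolx deg 86.90134400502068 z [ 0.0001 -0.0002 -1.    ] gap 0.08544724372635738 grip 0.0 F [ 1.5713 -0.1581  0.4611] j [-0.7095  0.2629 -0.0746  1.2332 -0.0001  0.9154]
shift [-0.0006 -0.      0.0003] turn [0.     0.     0.0017]
```

```bash
cat > look.py <<'E'
from h import *
import sys
out=[]
p=np.array(env.get_state()['tcp_pos'])
for n in('top','side'):
    c=cams.read_camera(n); u=proj(c,p); im=c['pixels'][:,:,::-1].copy()
    x0=int(np.clip(u[0]-50,0,540));y0=int(np.clip(u[1]-70,0,340))
    k=cv2.resize(im[y0:y0+140,x0:x0+100],(400,560),interpolation=cv2.INTER_CUBIC)
    cv2.circle(k,tuple(int(v) for v in (u-[x0,y0])*4+2),3,(0,255,0),-1); out.append(k)
cv2.imwrite('pics/'+sys.argv[1],np.hstack(out))
E
python3 look.py p1.png
```

```text
(no output)
```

View pics/p1.png

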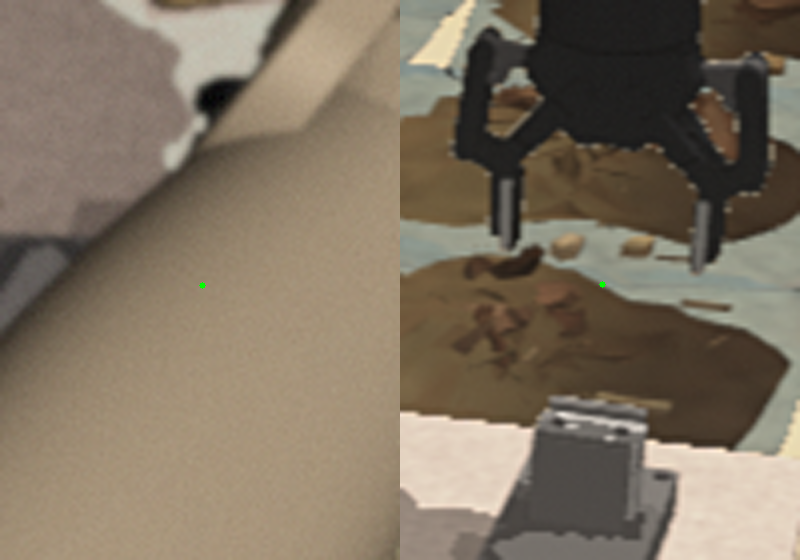

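The gripper hangs over the stop with its fingers either side: in the side crop, the finger midpoint is at x≈602 and the stop at x≈592. I'll descend and grip.

jog_arm --increments '[[[0,0,0.096,0,0,0.0017,0],[0,0,0.096,0,0,0,0],[0,0,0.096,0,0,0,0],[0,0,0.096,0,0,0,0],[0,0,0.096,0,0,0,0],[0,0,0,0,0,0,0],[0,0,0,0,0,0,110],[0,0,0,0,0,0,255],[0,0,0,0,0,0,255],[0,0,0,0,0,0,255],[0,0,0,0,0,0,255],[0,0,0,0,0,0,255]]]' --force 50

```text
clock: 4.6
tcp_pos: [0.4626, -0.2918, 0.0919]
orientation: [0.002, 0.73, 0.684, 0.0]
wrist_force: [-0.6, 0.1, 7.1]
finger_gap: 0.0536
grip_force: 53.3
```

```bash
python3 st.py .4615 -.291 .165 86.6; python3 fit2.py | tail -1
```

```text
t 4.6 tcp [ 0.4626 -0.2918  0.0919] toolx deg 86.27050417849605 z [ 0.0028 -0.0025 -1.    ] gap 0.05355853941176214 grip 53.25205385684967 F [-0.6464  0.1018  7.0727] j [-0.7094  0.3386 -0.2731  0.9553 -0.0001  0.9265]
shift [ 0.0022 -0.0039 -0.2924] turn [ 0.0009  0.0007 -0.0018]
stop_mid side [ 0.4596 -0.2968  0.1065]
```

View pics/fit2.png

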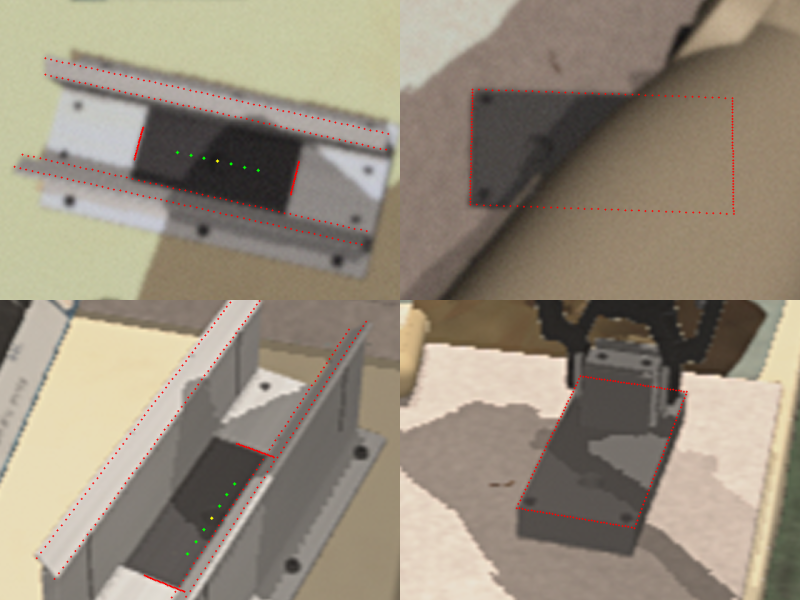

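The gap is 53.6 mm, so the stop is gripped by its narrow ends. In the mosaic the y=0 marker on the floor (217,160 top; 212,517 side) coincides with the round spot seen earlier, so the hole is probably near y≈0. Lifting.

jog_arm --increments '[[[0,0,-0.03,0,0,0,255],[0,0,-0.08,0,0,0,255],[0,0,-0.1,0,0,0,255],[0,0,-0.09,0,0,0,255],[0,0,0,0,0,0,255],[0,0,0,0,0,0,255]]]'

```text
clock: 5.5
tcp_pos: [0.4615, -0.2908, 0.1651]
orientation: [0.0, 0.73, 0.684, -0.0]
wrist_force: [-0.8, -0.8, -1.4]
finger_gap: 0.0536
grip_force: 55.5
```

```bash
python3 st.py .468 -.202 .167 86.55
```

```text
t 5.5 tcp [ 0.4615 -0.2908  0.1651] toolx deg 86.28109957599048 z [ 0.0004 -0.0005 -1.    ] gap 0.05358145163713212 grip 55.52019774913788 F [-0.7656 -0.7618 -1.4031] j [-0.7095  0.2844 -0.158   1.1278 -0.0001  0.9262]
shift [ 0.3563  0.0028 -0.0077] turn [ 0.0001  0.0001 -0.0015]
```

jog_arm --increments '[[[0.1,0.001,0,0,0,0,255],[0.12,0.001,0,0,0,0,255],[0.1,0.001,0,0,0,-0.0015,255],[0.036,0,0,0,0,0,255],[0,0,0.08,0,0,0,255],[0,0,0.08,0,0,0,255],[0,0,0.052,0,0,0,255],[0,0,0,0,0,0,255],[0,0,0,0,0,0,255]]]'

```text
clock: 6.4
tcp_pos: [0.4675, -0.2021, 0.1114]
orientation: [-0.001, 0.728, 0.685, -0.0]
wrist_force: [0.6, -0.1, -0.4]
finger_gap: 0.0532
grip_force: 55.4
```

```bash
python3 st.py .468 -.202 .092 86.55; python3 look.py p2.png
```

```text
t 6.4 tcp [ 0.4675 -0.2021  0.1114] toolx deg 86.53282259943657 z [-0.0014  0.0006 -1.    ] gap 0.053220845541197506 grip 55.43709754943848 F [ 0.5987 -0.0934 -0.4223] j [-0.5657  0.259  -0.3328  0.9806 -0.0002  1.0656]
shift [0.0005 0.0022 0.0778] turn [-0.0005 -0.0002 -0.0001]
```

View pics/p2.png

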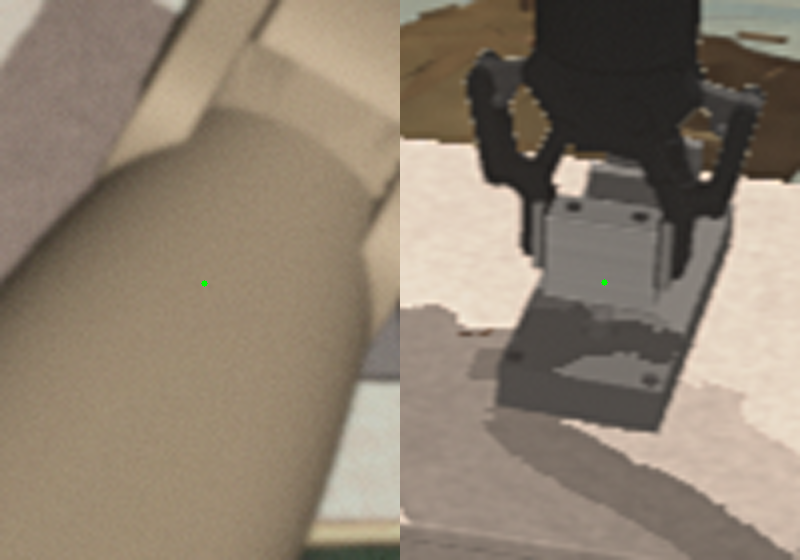

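The stop hangs over the socket, with the pin tip near (600,320) in the side crop just above the hole. I'll lower it gently.

jog_arm --increments '[[[0,0.002,0.008,0,0,0,255],[0,0,0.008,0,0,0,255],[0,0,0.008,0,0,0,255],[0,0,0.008,0,0,0,255],[0,0,0,0,0,0,255]]]'

```text
clock: 7.0
tcp_pos: [0.4683, -0.2019, 0.1037]
orientation: [-0.0, 0.728, 0.686, -0.0]
wrist_force: [-0.1, 1.3, -1.3]
finger_gap: 0.0534
grip_force: 55.4
```

jog_arm --increments '[[[0,0,0.008,0,0,0,255],[0,0,0.008,0,0,0,255],[0,0,0.008,0,0,0,255],[0,0,0.008,0,0,0,255],[0,0,0.008,0,0,0,255],[0,0,0.008,0,0,0,255],[0,0,0,0,0,0,255]]]'

```text
clock: 7.7
tcp_pos: [0.4685, -0.2021, 0.092]
orientation: [0.0, 0.728, 0.686, -0.0]
wrist_force: [-0.3, -0.1, -1.4]
finger_gap: 0.0533
grip_force: 55.4
```

jog_arm --increments '[[[0,0,0.004,0,0,0,255],[0,0,0.004,0,0,0,255],[0,0,0,0,0,0,255]]]'

```text
clock: 8.0
tcp_pos: [0.4685, -0.2021, 0.0919]
orientation: [0.001, 0.728, 0.686, 0.0]
wrist_force: [-5.4, 2.2, 13.8]
finger_gap: 0.0536
grip_force: 57.1
```

jog_arm --increments '[[[0,0,0,0,0,0,0],[0,0,0,0,0,0,0],[0,0,0,0,0,0,0],[0,0,0,0,0,0,0],[0,0,-0.06,0,0,0,0],[0,0,-0.1,0,0,0,0],[0,0,-0.1,0,0,0,0],[0,0,-0.08,0,0,0,75],[0,0,0,0,0,-0.0455,75],[0,0,0,0,0,-0.0455,75],[0,0,0,0,0,-0.0455,75],[0,0,0,0,0,-0.0455,75],[0,0,0,0,0,-0.0455,75],[0,0,0,0,0,-0.0455,75],[0,0,0,0,0,-0.0455,75],[0,0,0,0,0,-0.0455,75],[0,0,0,0,0,-0.0455,75],[0,0,0,0,0,-0.0455,75]]]'

```text
clock: 9.8
tcp_pos: [0.4684, -0.2021, 0.1748]
orientation: [-0.0, 0.098, 0.995, 0.0]
wrist_force: [-0.1, 1.2, -0.2]
finger_gap: 0.0601
grip_force: 0.0
```

```bash
python3 st.py .4685 -.2021 .0935 176.55; python3 look.py p3.png
```

```text
t 9.8 tcp [ 0.4684 -0.2021  0.1748] toolx deg 168.79258526249652 z [-0.0003  0.0001 -1.    ] gap 0.060128462414296126 grip 0.0 F [-0.0944  1.1526 -0.2007] j [-0.5647  0.2136 -0.2272  1.1303 -0.0001 -0.3691]
shift [-0.0004 -0.0001  0.3251] turn [ 0.     -0.0001 -0.0431]
```

View pics/p3.png

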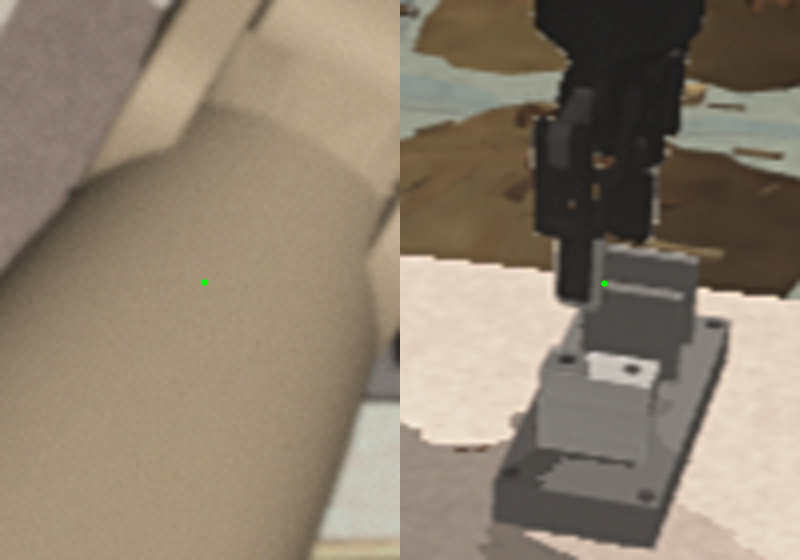

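The stop stands upright in the socket, at about (600,410) in the side crop. I'll finish the turn, descend and take it by the broad faces.

jog_arm --increments '[[[0,0,0,0,0,-0.0431,75],[0,0,0.08,0,0,0,75],[0,0,0.1,0,0,0,75],[0,0,0.089,0,0,0,75],[0,0,0.06,0,0,0,75],[0,0,0,0,0,0,75],[0,0,0,0,0,0,150],[0,0,0,0,0,0,255],[0,0,0,0,0,0,255],[0,0,0,0,0,0,255],[0,0,0,0,0,0,255],[0,0,0,0,0,0,255]]]' --force 50

```text
clock: 11.1
tcp_pos: [0.4694, -0.2026, 0.0941]
orientation: [0.001, 0.033, 0.999, -0.001]
wrist_force: [0.2, 0.2, 6.2]
finger_gap: 0.0236
grip_force: 50.0
```

```bash
python3 st.py .4685 -.2021 .19 176.55
```

```text
t 11.1 tcp [ 0.4694 -0.2026  0.0941] toolx deg 176.19896821846186 z [ 0.0023 -0.0014 -1.    ] gap 0.023646735817368716 grip 49.984583258628845 F [0.2257 0.2143 6.2302] j [-0.5646  0.2749 -0.3583  0.935   0.0001 -0.4983]
shift [ 0.0028  0.0013 -0.3837] turn [-0.0004  0.0008 -0.002 ]
```

Taken by the broad faces, gap 23.6 mm. I'll lift, carry it to above the guide at about y=-12 mm, and turn to the guide's yaw.

jog_arm --increments '[[[0,0,-0.03,0,0,0,255],[0,0,-0.08,0,0,0,255],[0,0,-0.1,0,0,0,255],[0,0,-0.05,0,0,0,255],[0.009,0.068,0,0,0,0,255],[0.0165,0.135,0,0,0,0,255],[0.0165,0.135,0,0,0,0,255],[0.0165,0.135,0,0,0,0,255],[0.0165,0.135,0,0,0,0,255],[0.0165,0.135,0,0,0,0,255],[0.0165,0.135,0,0,0,0,255],[0.0165,0.135,0,0,0,0,255],[0.0165,0.135,0,0,0,0,255],[0.009,0.068,0,0,0,0,255],[0,0,0,0,0,0.0275,255],[0,0,0,0,0,0.0275,255],[0,0,0,0,0,0,255],[0,0,0,0,0,0,255]]]'

```text
clock: 12.9
tcp_pos: [0.4501, 0.1041, 0.157]
orientation: [-0.001, 0.118, 0.993, -0.0]
wrist_force: [-0.5, 0.2, -1.3]
finger_gap: 0.0231
grip_force: 49.3
```

```bash
python3 st.py .4512 .1033 .14 166.3; cat > look2.py <<'E'
from h import *
import sys
p=np.array(env.get_state()['tcp_pos']); c=cams.read_camera('side'); np.save('side_'+sys.argv[1]+'.npy',c['pixels'])
im=c['pixels'][:,:,::-1].copy(); u=proj(c,p); x0,y0=int(u[0]-80),int(u[1]-60)
k=cv2.resize(im[y0:y0+150,x0:x0+160],(800,750),interpolation=cv2.INTER_CUBIC)[:600]
cv2.circle(k,tuple(int(v) for v in (u-[x0,y0])*5+2),3,(0,255,0),-1); cv2.imwrite('pics/'+sys.argv[1]+'.png',k); print(x0,y0)
E
python3 look2.py p4
```

```text
t 12.9 tcp [0.4501 0.1041 0.157 ] toolx deg 166.4529318266437 z [-0.0015 -0.     -1.    ] gap 0.0230883834686482 grip 49.34674322605133 F [-0.4902  0.2116 -1.2704] j [ 0.0532  0.136  -0.3682  1.0681  0.0001  0.2897]
shift [-0.005  -0.0021  0.0681] turn [-0.0001 -0.0005  0.0008]
284 224
```

View pics/p4.png

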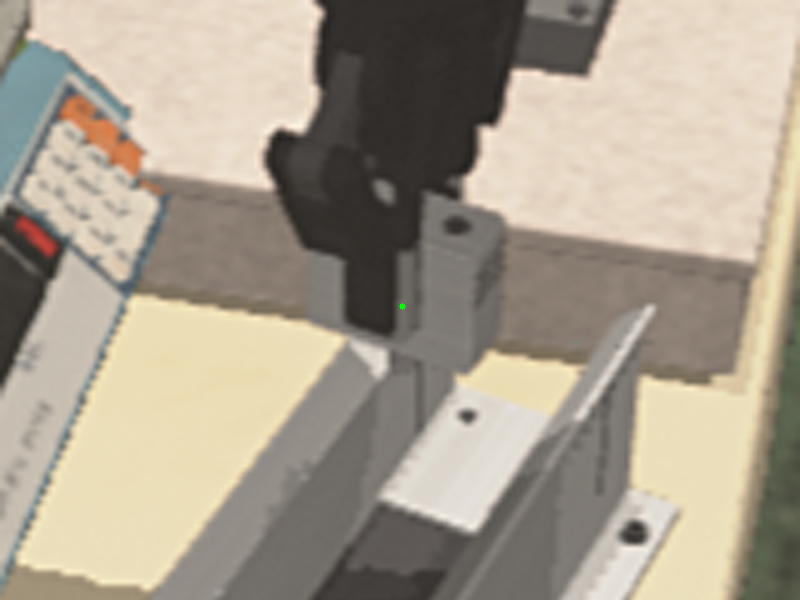

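The stop hangs over the near end of the channel, gripped square. The head's near-face lower corners are at about (310,322) and (465,372), and the flared lips are below it. I'll compare these with the model's predicted pixels.

```bash
cat > cmp.py <<'E'
from h import *
np.set_printoptions(precision=1,suppress=True)
s=env.get_state(); M=rot(s['orientation']); p=np.array(s['tcp_pos'])
c=cams.read_camera('side'); o=np.array([284,224])
cr=lambda P:(proj(c,P)-o)*5+2
hc=p+[0,0,.0124]
for a in(1,-1):
    for b,z in((1,-1),(-1,-1),(1,1),(-1,1)): print('head toolx',a*27,'tooly',b*12,'z',z,cr(hc+M@np.array([a*.027,b*.012,0])+[0,0,z*.0225]))
a=np.radians(-13.7); g=lambda x,y,z: np.array([.454+np.cos(a)*x-np.sin(a)*y,.115+np.sin(a)*x+np.cos(a)*y,z])
for n,q in dict(Llip_far=(.0385,-.122,.089),Llip_in_far=(.0285,-.122,.079),Rlip_far=(-.0385,-.122,.089),sillL=(.0285,-.058,.026),sillR=(-.0285,-.058,.026),Llip_mid=(.0385,-.06,.089),Rlip_mid=(-.0385,-.06,.089)).items(): print(n,cr(g(*q)))
E
python3 cmp.py
```

```text
head toolx 27 tooly 12 z -1 [466.2 382.5]
head toolx 27 tooly -12 z -1 [499.6 334.8]
head toolx 27 tooly 12 z 1 [471.3 264.2]
head toolx 27 tooly -12 z 1 [505.7 217.3]
head toolx -27 tooly 12 z -1 [302.2 327.3]
head toolx -27 tooly -12 z -1 [337.9 281.7]
head toolx -27 tooly 12 z 1 [302.4 210.2]
head toolx -27 tooly -12 z 1 [339.1 165.4]
Llip_far [433.4 237. ]
Llip_in_far [459.2 268.3]
Rlip_far [644.4 304.6]
sillL [374.5 497.2]
sillR [530.  553.2]
Llip_mid [352.6 343.4]
Rlip_mid [570.4 417.2]
```

The head and the guide agree to about 1 mm at the present position, so I'll go straight down to the lips.

jog_arm --increments '[[[0,0,0.08,0,0,0,255],[0,0,0.08,0,0,0,255],[0,0,0.04,0,0,0,255],[0,0,0.02,0,0,0,255],[0,0,0.016,0,0,0,255],[0,0,0.016,0,0,0,255],[0,0,0,0,0,0,255]]]'

```text
clock: 13.7
tcp_pos: [0.4513, 0.1037, 0.0948]
orientation: [0.0, 0.119, 0.993, -0.0]
wrist_force: [0.5, 0.3, -1.5]
finger_gap: 0.0235
grip_force: 49.4
```

jog_arm --increments '[[[0,0,0.01,0,0,0,255],[0,0,0.01,0,0,0,255],[0,0,0.01,0,0,0,255],[0,0,0.01,0,0,0,255],[0,0,0,0,0,0,255]]]'

```text
clock: 14.2
tcp_pos: [0.4508, 0.1037, 0.0844]
orientation: [-0.0, 0.119, 0.993, -0.0]
wrist_force: [-0.3, 0.2, -1.8]
finger_gap: 0.0237
grip_force: 49.4
```

```bash
python3 st.py .4512 .1033 .05 166.3
```

```text
t 14.2 tcp [0.4508 0.1037 0.0844] toolx deg 166.31734075430282 z [-0.0007 -0.0001 -1.    ] gap 0.02367796475267039 grip 49.376195669174194 F [-0.3473  0.2176 -1.7982] j [ 0.0524  0.2013 -0.484   0.8861 -0.0001  0.2912]
shift [-0.0021 -0.0012  0.1375] turn [-0.0001 -0.0002  0.0001]
```

The head is between the walls with no contact force. Continuing down to just above the floor.

jog_arm --increments '[[[0,0,0.02,0,0,0,255],[0,0,0.024,0,0,0,255],[0,0,0.024,0,0,0,255],[0,0,0.024,0,0,0,255],[0,0,0.024,0,0,0,255],[0,0,0.016,0,0,0,255],[0,0,0,0,0,0,255]]]'

```text
clock: 14.9
tcp_pos: [0.4505, 0.1037, 0.051]
orientation: [-0.001, 0.119, 0.993, -0.0]
wrist_force: [-0.2, 0.6, -1.0]
finger_gap: 0.0237
grip_force: 49.4
```

Now 1 mm steps until the tip touches the floor.

jog_arm --increments '[[[0,0,0.004,0,0,0,255],[0,0,0.004,0,0,0,255],[0,0,0.004,0,0,0,255],[0,0,0.004,0,0,0,255],[0,0,0.004,0,0,0,255],[0,0,0,0,0,0,255]]]'

```text
clock: 15.5
tcp_pos: [0.4513, 0.1037, 0.047]
orientation: [0.0, 0.119, 0.993, -0.0]
wrist_force: [0.3, -0.6, 1.2]
finger_gap: 0.0231
grip_force: 49.9
```

jog_arm --increments '[[[0,0,0.004,0,0,0,255],[0,0.004,0,0,0,0,255],[0,0.004,0,0,0,0,255],[0,0.004,0,0,0,0,255],[0,0.004,0,0,0,0,255],[0,0,0,0,0,0,255]]]'

```text
clock: 16.1
tcp_pos: [0.452, 0.1055, 0.0468]
orientation: [0.0, 0.12, 0.993, -0.003]
wrist_force: [-3.6, -8.1, 11.1]
finger_gap: 0.0236
grip_force: 51.1
```

jog_arm --increments '[[[0,0.004,-0.001,0,0,0,255],[0,0.004,0,0,0,0,255],[0,0.004,0,0,0,0,255],[0,0.004,0,0,0,0,255],[0,0,0,0,0,0,255]]]'

```text
clock: 16.6
tcp_pos: [0.4533, 0.1105, 0.0466]
orientation: [0.001, 0.119, 0.993, -0.001]
wrist_force: [-2.0, -4.9, 3.9]
finger_gap: 0.0233
grip_force: 50.1
```

```bash
python3 st.py .454 .115 .045 166.3
```

```text
t 16.6 tcp [0.4533 0.1105 0.0466] toolx deg 166.2789822310768 z [ 0.0008 -0.0024 -1.    ] gap 0.023338012325218573 grip 50.13036847114563 F [-2.046  -4.9062  3.9194] j [ 0.0684  0.2516 -0.5274  0.7912 -0.0024  0.3079]
shift [0.0016 0.018  0.0062] turn [-0.0007  0.0004 -0.0001]
```

jog_arm --increments '[[[0,0.004,0.002,0,0,0,255],[0,0.004,0.002,0,0,0,255],[0,0,0,0,0,0,255]]]'

```text
clock: 16.9
tcp_pos: [0.4536, 0.1137, 0.045]
orientation: [0.0, 0.119, 0.993, 0.0]
wrist_force: [-0.6, 0.0, -0.9]
finger_gap: 0.0233
grip_force: 49.3
```

The tip has dropped to z=0.045 with the force gone. Pressing down to see whether it goes in.

jog_arm --increments '[[[0,0,0.004,0,0,0,255],[0,0,0.004,0,0,0,255],[0,0,0.004,0,0,0,255],[0,0,0,0,0,0,255]]]'

```text
clock: 17.3
tcp_pos: [0.4532, 0.1135, 0.0416]
orientation: [-0.0, 0.119, 0.993, -0.0]
wrist_force: [0.0, 0.5, -1.3]
finger_gap: 0.0233
grip_force: 49.3
```

jog_arm --increments '[[[0,0,0.008,0,0,0,255],[0,0,0.008,0,0,0,255],[0,0,0.008,0,0,0,255],[0,0,0.006,0,0,0,255],[0,0,0,0,0,0,255]]]'

```text
clock: 17.8
tcp_pos: [0.4532, 0.1134, 0.0342]
orientation: [-0.0, 0.119, 0.993, -0.0]
wrist_force: [0.2, -0.0, -1.8]
finger_gap: 0.023
grip_force: 49.3
```

jog_arm --increments '[[[0,0,0.004,0,0,0,255],[0,0,0.004,0,0,0,255],[0,0,0.004,0,0,0,255],[0,0,0.004,0,0,0,255],[0,0,0,0,0,0,255]]]'

```text
clock: 18.3
tcp_pos: [0.4536, 0.1135, 0.032]
orientation: [0.0, 0.119, 0.993, -0.0]
wrist_force: [-5.1, 0.5, 14.1]
finger_gap: 0.0232
grip_force: 51.5
```

The head contacts at z=0.032, exactly 15 mm below the sliding height, so it is fully seated. Releasing and retreating.

jog_arm --increments '[[[0,0,-0.004,0,0,0,255],[0,0,0,0,0,0,100],[0,0,0,0,0,0,100],[0,0,0,0,0,0,100],[0,0,0,0,0,0,100],[0,0,-0.04,0,0,0,100],[0,0,-0.08,0,0,0,100],[0,0,-0.1,0,0,0,100],[0,0,-0.1,0,0,0,100],[0,0,-0.1,0,0,0,100],[0,0,-0.1,0,0,0,100],[0,-0.12,0,0,0,0,100],[0,-0.14,0,0,0,0,100],[0,-0.14,0,0,0,0,100],[0,-0.14,0,0,0,0,100],[0,-0.12,0,0,0,0,100],[0,0,0,0,0,0,100],[0,0,0,0,0,0,100]]]'

```text
clock: 20.1
tcp_pos: [0.4145, -0.0474, 0.1621]
orientation: [0.0, 0.12, 0.993, 0.0]
wrist_force: [0.9, 1.0, -0.1]
finger_gap: 0.0517
grip_force: 0.0
```

```bash
python3 st.py; cat > l3.py <<'E'
from h import *
T=cams.read_camera('top')['pixels'][:,:,::-1]; S=cams.read_camera('side')['pixels'][:,:,::-1]
a=cv2.resize(T[240:380,130:330],(400,280),interpolation=cv2.INTER_CUBIC); b=cv2.resize(T[170:310,280:480],(400,280),interpolation=cv2.INTER_CUBIC)
c=cv2.resize(S[260:440,280:440],(400,320),interpolation=cv2.INTER_CUBIC)[:, :]; d=cv2.resize(S[140:320,260:460],(400,320))
cv2.imwrite('pics/end.png',np.vstack([np.hstack([a,b]),np.hstack([c,d])]))
c0=cams.read_camera('side'); c1=cams.read_camera('top')
for n in('bottle_mid','brass_weight_mid','parcel_mid','stop_mid'):
    for k,cc in(('top',c1),('side',c0)):
        for x in spotter.landmark_of(n,k)[:1]: print(n,k,np.round(x['uv'],1),round(x['conf'],2))
E
python3 l3.py
```

```text
t 20.1 tcp [ 0.4145 -0.0474  0.1621] toolx deg 166.19743676275615 z [ 0.0008  0.     -1.    ] gap 0.05171901537862468 grip 0.0 F [ 0.8566  0.9692 -0.1171] j [-0.307   0.0451 -0.457   1.068   0.0003 -0.0661]
bottle_mid top [388.6 191.4] 0.79
bottle_mid side [288.4 177.1] 0.81
brass_weight_mid top [334.2 195.8] 0.53
brass_weight_mid side [270.  223.8] 0.37
parcel_mid top [447.7 200. ] 0.71
parcel_mid side [306.4 165. ] 0.85
stop_mid top [220.5 308.1] 0.76
stop_mid side [360.5 340. ] 0.9
```

View pics/end.png

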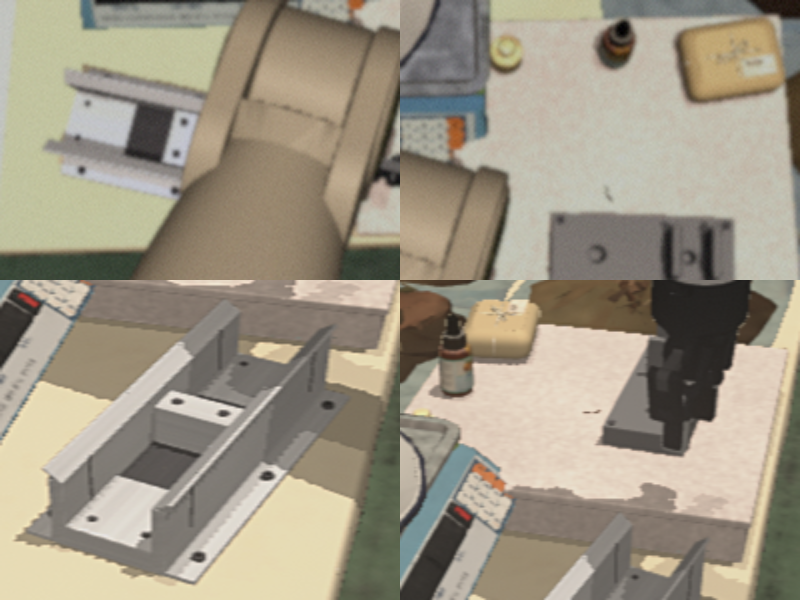

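The final view shows the stop seated square in the channel, its head top at (200,410) in the lower-left panel and below the wall tops. The bottle, weight and parcel are where they were, and the gripper is clear. Handing in.

```bash
python3 -c "
from workcell import ticket; print(ticket.hand_in())"
```

```text
the job is handed in; nothing more can be done
None
```

The job is handed in: the stop was lifted from the pocket, stood in the socket and released, re-gripped by its broad faces, and seated fully in the guide's hole near mid-channel at about 20 s, with the bottle, weight and parcel undisturbed; no verdict came back.

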